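# Ready the colony counter for reading a plate

## Robot

A 7-joint arm with a two-finger parallel gripper is mounted at the origin on the work surface. World frame = base frame: x ahead of the robot, y to its left, z up, the work surface at z = 0. Lengths are in mm, angles in rad, forces in N, time in s.
With the tool pointing down it reaches from about 400 to 875 mm from the base axis. Payload 4.4 kg.
Tool frame: the origin (TCP) lies at the very end of the fingers, on their centre line; the grasp point (between the pads) lies 19 mm behind it; z points along the fingers, y is the direction in which the jaws open and shut (so a half turn about z gives the same grasp; the last joint's range is limited). The gripper opens to 85 mm and grips with 20 to 120 N. Pads are 22 mm wide; open, the fingers measure 114 mm over their backs; the gripper's body (76 mm by 85 mm) begins 54 mm behind the grasp point. The pads swing forward as they close: fully open they stand 13 mm farther back than shut.
Start: joints at [1.242, 0.628, 0.038, 1.517, -0.027, 0.996, -0.02], TCP at [168.888, -627.69, 231.313] pointing down, gripper open.
Joint ranges: [-3.06, 3.06], [-0.37, 2.12], [-1.25, 1.32], [0.18, 2.47], [-1.1, 4.24], [0.23, 1.98], [-2.94, 2.94]. Speed limits (rad/s): [2.57, 2.57, 3.14, 3.14, 3.14, 3.14, 3.14].

## Interface

Orientations are given as [roll, pitch, yaw] about the fixed x, y, z axes, in that order (R = Rz(yaw) Ry(pitch) Rx(roll)).
In Python, from cell import ctrl gives the robot as it stands.
- The arm moves only by the shell command python3 -m crank 'ROWS' [OPENING]. ROWS is JSON, a list that holds one entry, the list of rows, each a list of 6 numbers: the shift along the tool's x, y, z in units of 30 mm (1.0 is 30 mm), then the turn, a rotation vector about the tool's x, y, z in units of 6 degrees (1.0 is 6 degrees). In form: [[[tx, ty, tz, rx, ry, rz], ...]]. A call has 1 to 12 rows; each row shifts and turns the pose as measured when the row begins, along the tool's axes as they then stand; what a row does not reach is not made up. A row lasts 1/12 s, in which the tool goes at most 41.7 mm and 7.16 degrees, less where a joint would pass 70% of its speed; a pose out of reach is approached as far as the arm can. A call is refused whole if a number of a shift passes 1 or a number of a turn 1, either way. A call with a gripper value outside its range is refused whole. OPENING is the gripper command: -1 is fully open, 1 is shut, values between are in proportion, set as the call begins (- or left out, the last holds). The fingers move at their own pace and stop on an object; the grip force is fixed at half the most. Time passes only in rows, so rows that do not move let the fingers close. It gives the time, the measured TCP pose, the force and the opening at its end, in the units of the state.
- ctrl.read_state(): the state, without advancing time (a new reading comes with each control period).
- ctrl.get_image(name): name is "scene" or "top" or "wrist"; returns a dict with "color" (400x640x3 uint8, red, green, blue), "depth" (400x640 float32, mm along the optical axis (not along the pixel's ray), 0 where there is no reading), "camera_matrix" (3x3 intrinsics, pixels), "R" (3x3) and "t" (3): a world point X has camera coordinates R X + t. Camera axes: x right, y down, z forward; pixel columns grow to the right and rows downward; lengths in mm; the calibration is good to about 2 mm. A picture is of the moment at which its call begins.
- ctrl.finish_job(): hands the job in, once; it reports no verdict.
Trained networks look in a picture, given as the dict that the camera call returned (one of the last four; its "shot" number tells which), for a name from the list of things; names that differ only in an ending like _2 or _b are one class to them, and where a whole thing is asked for, a point or a joint stands for the part that bears it (a point fixed in the world has none). Each returns a list of dicts, best first, with "conf" (0 to 1); they miss things now and then, are a little off and sometimes report something else, mostly with a low value. They report only what shows in the picture. A call takes as long as a camera call. They do not tell look-alikes from the thing itself.
- ctrl.search_frame(query, picture): "extent" ([centre column, centre row, width, height] in pixels, round what is visible of it).
The state is a dict: "clock": time; "qpos": joint angles; "qd": joint speeds; "tau": joint torques, N m; "eef_pos": TCP position; "tool_rot": TCP orientation; "force": force on the tool from outside, world axes, zero at the start; "torque": the same for the moment, N m; "width": finger opening in mm.
Only numpy, scipy, OpenCV 4.12 (cv2) and the standard library are available. Lean on these libraries where they do the work, as an engineer would, in place of code of your own. Each camera call takes 0.05 s, during which the arm holds its last target. There are 200 camera calls.

## Task

Get the colony counter ready for reading the plate on its stage: switch its lamp on at the red rocker, and swing the magnifier round its pillar until the lens is centred over the plate. Do both with a fingertip, nothing is to be gripped or lifted: push the magnifier gently by its steel rod, keeping off the lens and its frame, without raising or lowering it on its pillar. Leave the plate lying in its ring, do not disturb the other things, and move clear.

Things in the scene. Friction and masses are not known exactly. Their poses are not given: they have to be found in the camera images.
- counter: colony counter: cream box fixed to the table, 280 (x) x 340 (y) x 85 mm high, flat top. Origin: centre of its underside; +x to its rear, +y to its left, z up; its keypad edge is the front (-x), facing roughly the robot. On top: lit round stage centred at x -60, y +50 mm in a black ring (108 mm outside, 3 mm high); magnifier pillar, 12 mm thick, at x +90, y +50 mm, up to z = 231 mm
- plate: the Petri dish to be counted, 91 mm across, 16 mm high, amber agar with pale dots, lying loose in the locating ring on the stage. Origin: centre of its underside, at z = 85 mm
- clamp: clamp carrying the magnifier on the pillar. Origin: on the pillar axis at the height of the rod centreline (z = 195 mm). Held on the pillar by friction (about 15 N): it slides if the magnifier is lifted or pressed down. A black 30 x 26 x 22 mm block that turns with the rod is centred here
- swing_arm (a joint): swing of the magnifier about the vertical pillar, rad: 0 = lens over the stage centre (rod along the counter's -x), positive = swung to the counter's left (+y; clockwise seen from above), 1.57 = rod along the counter's +y. Starts 0.7 to 1.75. Stays where it is left; friction 0.05 N m (about 1 N at rod_mid); no stop at 0
- rod_mid (a point): point on the centreline of the steel rod (10 mm thick, level, at z = 195 mm), 55 mm from the pillar axis; the rod is bare from 15 to 104 mm from the axis. The place to push; at least 80 mm of free space beneath it
- lens: the magnifying lens in its round frame, 92 mm across, 12 mm thick, at the rod's end. Origin: centre of the lens, 150 mm from the pillar axis, at z = 195 mm
- lamp_switch (a joint): red lamp rocker, 36 mm long (counter x), 24 mm wide, rad: 0 = off (start), 0.30 = fully on; stays as left. Pivot at counter x -40, y -115 mm, z = 89 mm, between keypad and display. Shallow V: off, the front face is level and the rear face (white dash) stands up 0.30 rad; press the rear face down till level (z = 89 mm) to switch on: about 2 N, then a firm stop
- switch_press (a point): centre of the rear (raised) face of the lamp switch, 12 mm behind the pivot; z = 92.5 mm when off, 89 mm when on
- stack_a: stack of four closed Petri dishes, 91 mm across, 64 mm high, amber agar, loose on the table left of the counter. Origin: centre of its underside
- stack_b: stack of three closed Petri dishes, 91 mm across, 48 mm high, loose on the table right of the counter. Origin: centre of its underside
- timer: white lab timer with a grey screen and two buttons, 65 x 48 x 16 mm, lying loose on top of the counter, left of the stage. Origin: centre of its underside
- slide_box: black and grey slide box with a white label, 105 x 80 x 36 mm, loose on the table right of the counter. Origin: centre of its underside
- media_bottle: amber bottle with a blue cap, 66 mm across, 130 mm high, loose on the table behind-left of the counter. Origin: centre of its underside
- marker: white and blue marker pen, 135 mm long, 15 mm thick, lying loose on top of the counter near its rear edge. Origin: centre of its underside
Mind the look-alikes: they are no part of the job. What is meant by the plate is not blue or purple, and is the larger of those in its own colour.

How it is judged:
By the outcome, as a careful person would: the job done as asked, in the order asked, and still so for the second after the job is handed in, with the robot touching nothing.
It also fails if it takes over 54 s, if anything falls off the work surface, if the arm or the gripper's body presses on something with over 40 N, if the wrist force passes 120 N, or if a joint passes its speed limit or range.

## Working session

There is one attempt and no reset: what is moved stays moved. The work goes in short steps, Python scripts to look and compute and a shell command to move; the robot and the scene stay as the last step left them, time stands still between calls to the robot, and variables do not carry over. Pictures are saved under pics/ and viewed, about 8 in all and at most 12, crops included, and the job is handed in when it is done.

```bash
mkdir -p pics; ls; cat > h.py <<'E'
import numpy as np, cv2
from cell import ctrl
def grab(n,fn=None):
    p=ctrl.get_image(n)
    if fn: cv2.imwrite('pics/'+fn,cv2.cvtColor(p['color'],cv2.COLOR_RGB2BGR))
    return p
def atz(p,u,v,z):
    R,t=np.array(p['R']),np.array(p['t']); c=-R.T@t
    d=R.T@np.linalg.inv(p['camera_matrix'])@np.array([u,v,1.]); return c+d*(z-c[2])/d[2]
def dep(p,u,v):
    R,t=np.array(p['R']),np.array(p['t']); d=p['depth'][int(v),int(u)]
    return R.T@(np.linalg.inv(p['camera_matrix'])@np.array([u,v,1.])*d-t)
E
python3 - <<'E'
from h import *
for n in ('top','scene'):
    p=grab(n,n+'1.png')
    for q in ('counter','plate','lens','lamp_switch','clamp'):
        for r in ctrl.search_frame(q,p)[:3]:
            e=r['extent']; print(n,q,round(r['conf'],2),np.round(e),np.round(dep(p,e[0],e[1])))
s=ctrl.read_state();print(s['tool_rot'],s['width'],s['force'],s['clock'])
E
```

```text
pics
top counter 0.7 [317. 170. 178. 147.] [568.  89.  87.]
top plate 0.9 [203. 223.  38.  41.] [439. 378.  16.]
top plate 0.87 [300. 185.  41.  38.] [530. 129. 100.]
top plate 0.86 [261. 283.  26.  28.] [289. 228.  14.]
top lens 0.82 [252. 134.  46.  41.] [628. 231. 203.]
top lamp_switch 0.59 [366. 200.  14.  16.] [497. -30.  89.]
top clamp 0.93 [278. 132. 106.  47.] [662. 185.  82.]
scene counter 0.58 [316. 256. 156. 137.] [617. 102.  85.]
scene plate 0.79 [404. 212.  20.  18.] [290. 231.   7.]
scene plate 0.73 [438. 317.  24.  21.] [585. 448.  11.]
scene plate 0.67 [345. 235.  33.  28.] [528. 143. 102.]
scene lens 0.77 [363. 257.  38.  31.] [633. 241. 198.]
scene lens 0.26 [388. 297.  36.  45.] [624. 317.  63.]
scene lamp_switch 0.63 [296. 209.  12.  10.] [505. -30.  92.]
scene clamp 0.69 [363. 257.  39.  34.] [634. 241. 198.]
scene clamp 0.64 [335. 255.  96.  35.] [587. 143.  82.]
[ 3.14155669e+00 -9.80708981e-06  2.62770942e-01] 85.62590786093763 [-0.36879904  0.03016178  0.16454697] 0.6
```

```bash
python3 - <<'E'
import cv2
a=cv2.imread('pics/top1.png')[80:300,190:430]
cv2.imwrite('pics/c1.png',cv2.resize(a,None,fx=2.7,fy=2.7,interpolation=cv2.INTER_CUBIC))
E
```

```text
(no output)
```

View pics/c1.png

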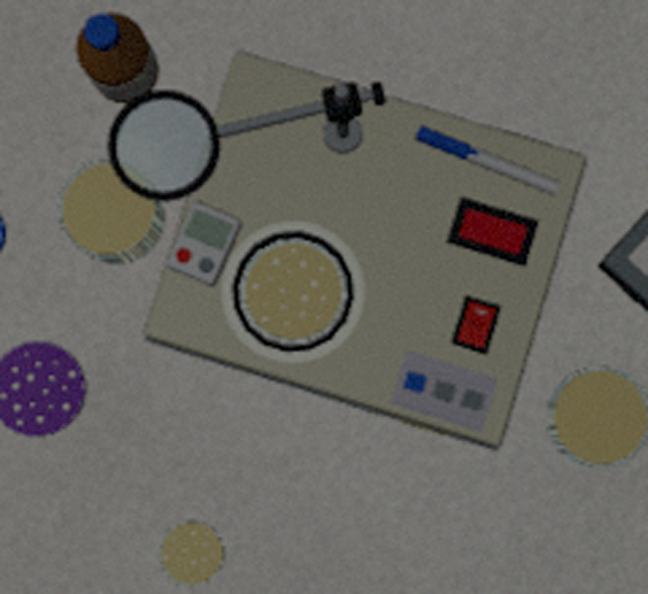

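The crop shows the counter's corners at (240,50), (585,155), (500,445) and (147,337). The plate is at (295,290), the rocker at (477,322) with its dash towards the rear, and the pillar base at (342,135). The lens is at (164,145), swung left, with the bottle and stack_a beyond it.

```bash
cat >> h.py <<'E'
def fit(L,W):  # 2D rigid
    L,W=np.array(L,float),np.array(W,float); l,w=L-L.mean(0),W-W.mean(0)
    th=np.arctan2((l[:,0]*w[:,1]-l[:,1]*w[:,0]).sum(),(l*w).sum())
    R=np.array([[np.cos(th),-np.sin(th)],[np.sin(th),np.cos(th)]]); t=W.mean(0)-R@L.mean(0)
    return th,R,t,(L@R.T+t-W)
E
python3 - <<'E'
from h import *
p=grab('top')
f=lambda x,y,z:atz(p,190+(x+.5)/2.7-.5,80+(y+.5)/2.7-.5,z)[:2]
W=[f(240,50,85),f(585,155,85),f(500,445,85),f(147,337,85),f(295,291,88),f(477,324,90)]
L=[(140,170),(140,-170),(-140,-170),(-140,170),(-60,50),(-40,-115)]
th,R,t,e=fit(L,W); print('yaw',th,'t',t,'\n',np.round(e,1))
g=lambda x,y:R@[x,y]+t
pil=g(90,50); ln=f(164,145,201)
print('pillar',pil,'seen top',f(342,90,231),'lens',ln,'dist',np.linalg.norm(ln-pil))
d=R.T@(ln-pil); th0=np.arctan2(d[1],-d[0]); print('swing',th0)
print('press',g(-28,-115),'plate',g(-60,50), f(295,291,101))
for q in (th0,.6,0): print(q,'rod_mid',g(90-55*np.cos(q),50+55*np.sin(q)))
E
```

```text
yaw -0.28644053389000385 t [567.63618609  67.58265695] 
 [[ 3.9  5. ]
 [ 1.9 -7. ]
 [-4.8 -4.2]
 [-0.5  6.5]
 [-0.4  0.6]
 [-0.1 -0.9]]
pillar [668.09617293  90.11687638] seen top [668.52581263  90.67642574] lens [629.57819433 235.49662096] dist 150.39582709910982
swing 1.0253592549051675
press [508.28497598 -34.82063332] plate [524.20782689 132.49781402] [523.05602446 131.27282957]
1.0253592549051675 rod_mid [654.01008514 143.2824868 ]
0.6 rod_mid [633.32660326 132.73233162]
0 rod_mid [615.33711271 105.65655351]
```

```bash
python3 -m crank '[[[0.7,-0.7,0,0,0,-1],[0.77,-0.63,0,0,0,-1],[0.83,-0.55,0,0,0,-1],[0.9,-0.45,0,0,0,-1],[0.93,-0.37,0,0,0,-1],[0.96,-0.27,0,0,0,-1],[1,-0.17,0,0,0,-1],[1,-0.07,0,0,0,-1],[1,0,0,0,0,-1],[1,0.1,0,0,0,-1]]]' 1
cat >> h.py <<'E'
from scipy.spatial.transform import Rotation as Ro
def go(x,y,z,rpy):
    s=ctrl.read_state(); A=Ro.from_euler('xyz',s['tool_rot']); B=Ro.from_euler('xyz',rpy)
    print('clk',round(s['clock'],2),'pos',np.round(s['eef_pos'],1),'rpy',np.round(s['tool_rot'],3),'F',np.round(s['force'],1))
    print('shift units',np.round(A.inv().apply(np.array([x,y,z])-s['eef_pos'])/30,2),'turn units',np.round(np.degrees((A.inv()*B).as_rotvec())/6,2))
E
python3 -c "
from h import *
go(508,-35,150,[np.pi,0,1.285])"
```

```text
clock: 1.48
eef_pos: [310.0, -360.3, 230.0]
tool_rot: [3.141, 0.011, 1.345]
force: [0.9, 0.2, 0.7]
width: -0.0
clk 1.48 pos [ 310.  -360.3  230. ] rpy [3.141 0.011 1.345] F [0.9 0.2 0.7]
shift units [12.07  4.    2.53] turn units [0.01 0.11 0.57]
```

```bash
python3 -m crank '[[[1,0.33,0,0,0.1,0.5],[1,0.33,0,0,0,0],[1,0.33,0,0,0,0],[1,0.33,0,0,0,0],[1,0.33,0,0,0,0],[1,0.33,0,0,0,0],[1,0.33,0,0,0,0],[1,0.33,0.1,0,0,0],[1,0.33,0.2,0,0,0],[1,0.33,0.2,0,0,0],[1,0.33,0.2,0,0,0],[0.5,0.16,0.1,0,0,0]]]'
python3 -c "
from h import *
p=grab('wrist','w1.png')
for r in ctrl.search_frame('lamp_switch',p)[:3]: e=r['extent'];print(r['conf'],e,atz(p,e[0],e[1],90))
print(-np.array(p['R']).T@p['t'])
go(508,-35,150,[np.pi,0,1.285])"
```

```text
clock: 2.48
eef_pos: [522.9, -41.1, 209.0]
tool_rot: [3.129, 0.001, 1.294]
force: [-0.3, 0.0, 0.5]
width: -0.0
0.57 [292.1, 200.1, 39.0, 26.9] [496.19871198 -30.76678076  90.        ]
[540.79196168  30.91861927 351.74823163]
clk 2.58 pos [522.4 -41.3 208.9] rpy [3.130e+00 1.000e-03 1.296e+00] F [-0.6 -1.2 -0. ]
shift units [ 0.07 -0.54  1.96] turn units [0.11 0.01 0.11]
```

View pics/w1.png

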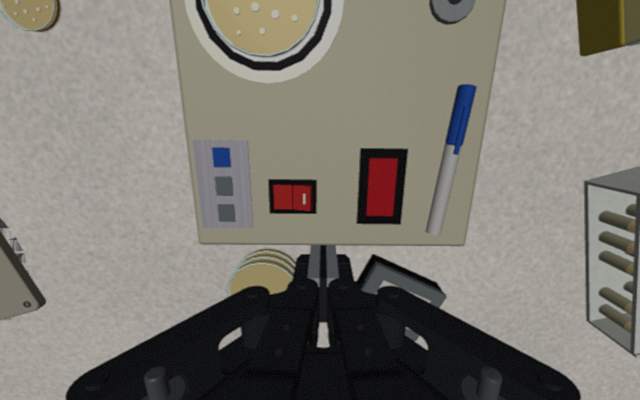

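The wrist picture shows the rocker with its red faces at columns 273–312, row 197. The pivot line is near column 293, the white dash is on the rear half at (304,198), and the closed fingertips end at (322,245), about 13 mm thick.

```bash
python3 -c "
from h import *
p=grab('wrist')
f=lambda u,v,z:atz(p,u,v,z)[:2]
print('piv',f(293,197,89),'rear centre',f(303,197,92.5))
W=[f(200,244,85),f(466,244,85),f(293,197,89),f(451.5,5,88)]
L=[(-140,-170),(140,-170),(-40,-115),(90,50)]
th,R,t,e=fit(L,W);print(th,t,np.round(e,1)); print('press',R@[-28,-115]+t,'pillar',R@[90,50]+t)
s=ctrl.read_state()
R_,t_=np.array(p['R']),np.array(p['t'])
c=p['camera_matrix']@(R_@np.array(s['eef_pos'])+t_); print('tcp px',c/c[2], 'f',p['camera_matrix'][0,0])
a=cv2.imread('pics/w1.png')[170:270,240:400]; cv2.imwrite('pics/w1c.png',cv2.resize(a,None,fx=5,fy=5,interpolation=2))
"
```

```text
piv [497.19477844 -28.5601226 ] rear centre [506.8223705  -30.35100511]
-0.28881821085953513 [568.70715151  71.42284167] [[-4.9 -1. ]
 [ 2.2 -5.7]
 [ 0.4  1.1]
 [ 2.3  5.5]]
press [509.11262745 -30.83904126] pillar [669.22043342  93.71813624]
tcp px [323.05116961 265.59932925   1.        ] f 283.8165759543833
```

View pics/w1c.png

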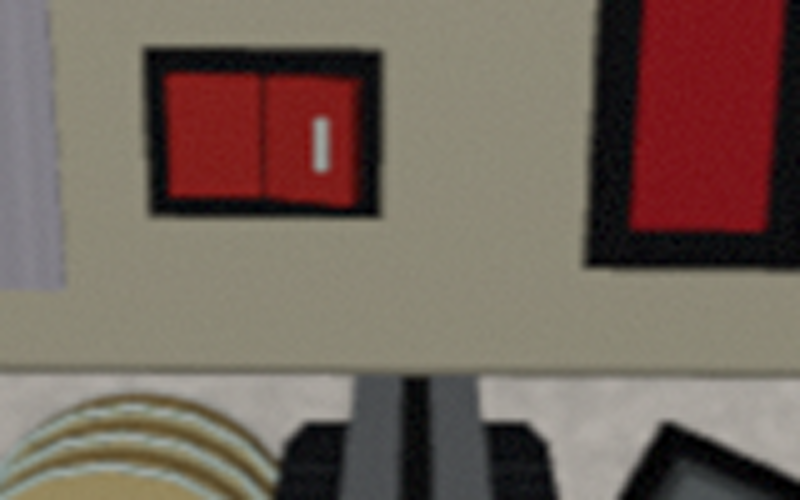

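The crop confirms the finger footprint: about 13 mm along counter x and 22 mm across. A flat vertical press therefore fits the rear face.

```bash
python3 -m crank '[[[0.0,-0.5,0.5,0.1,0,0.1],[0,0,1,0,0,0],[0,0,1,0,0,0],[0,0,0.8,0,0,0],[0,0,0,0,0,0]]]'
python3 -c "
from h import *
go(508.5,-32,89,[np.pi,0,1.285])"
```

```text
clock: 3.05
eef_pos: [506.5, -48.6, 110.3]
tool_rot: [3.134, 0.007, 1.273]
force: [0.3, -0.3, -0.3]
width: 0.3
clk 3.05 pos [506.5 -48.6 110.3] rpy [3.134 0.007 1.273] F [ 0.3 -0.3 -0.3]
shift units [ 0.55 -0.1   0.7 ] turn units [ 0.07  0.07 -0.11]
```

```bash
python3 -m crank '[[[0.45,-0.08,0.1,0.07,0.07,-0.1],[0.08,0,0.05,0,0,0],[0,0,0,0,0,0]]]'
python3 -c "
from h import *
go(508.5,-32,89,[np.pi,0,1.285])"
```

```text
clock: 3.3
eef_pos: [508.6, -34.8, 107.2]
tool_rot: [-3.141, 0.001, 1.279]
force: [-0.4, 0.6, 0.0]
width: -0.1
clk 3.3 pos [508.6 -34.8 107.2] rpy [-3.141e+00  1.000e-03  1.279e+00] F [-0.4  0.6  0. ]
shift units [ 0.09 -0.03  0.61] turn units [-0.    0.01 -0.05]
```

```bash
python3 -m crank '[[[0.1,0,0.2,0,0,0],[0.02,0,0.2,0,0,0],[0,0,0.1,0,0,0],[0,0,0.05,0,0,0]]]'
python3 -m crank '[[[0,0,0.06,0,0,0],[0,0,0.06,0,0,0]]]'
python3 -c "
from h import *
go(508.5,-32,89,[np.pi,0,1.285])"
```

```text
clock: 3.63
eef_pos: [513.1, -31.0, 93.4]
tool_rot: [3.134, -0.001, 1.279]
force: [0.1, -1.4, 1.4]
width: -0.2
clock: 3.8
eef_pos: [513.7, -31.1, 89.9]
tool_rot: [3.132, -0.001, 1.279]
force: [0.3, 0.5, 2.1]
width: -0.5
clk 3.8 pos [513.7 -31.1  89.9] rpy [ 3.132e+00 -1.000e-03  1.279e+00] F [0.3 0.5 2.1]
shift units [-0.08 -0.16  0.03] turn units [ 0.09 -0.01 -0.05]
```

```bash
python3 -m crank '[[[0,-0.12,0.0,0.05,0,0],[0,-0.08,0.06,0.05,0,0],[0,0,0.06,0,0,0]]]'
python3 -m crank '[[[0,0,0.06,0,0,0],[0,0,0.06,0,0,0]]]'
```

```text
clock: 4.05
eef_pos: [509.4, -29.8, 88.7]
tool_rot: [3.14, -0.001, 1.279]
force: [-7.8, -0.1, 32.5]
width: 0.2
clock: 4.22
eef_pos: [509.3, -29.8, 88.9]
tool_rot: [3.138, -0.0, 1.279]
force: [-3.8, -0.7, 18.7]
width: -0.1
```

```bash
python3 -m crank '[[[0,0,-0.5,0,0,0],[0,0,-1,0,0,0],[0,0,-1,0,0,0],[0,0,-1,0,0,0],[0,0,-1,0,0,0],[0,0,-1,0,0,0],[0,0,-0.5,0,0,0]]]'
python3 -c "
from h import *
p=grab('wrist','w2.png')
a=cv2.imread('pics/w2.png')[:330]; cv2.imwrite('pics/w2c.png',a)
go(684,152,255,[np.pi,0,1.284])"
```

```text
clock: 4.8
eef_pos: [502.8, -28.7, 273.0]
tool_rot: [-3.13, 0.003, 1.281]
force: [-0.6, 0.1, -1.1]
width: -0.4
clk 4.85 pos [504.  -28.7 274.8] rpy [-3.134e+00  2.000e-03  1.280e+00] F [ 0.8 -0.4  1.3]
shift units [7.49 4.03 0.61] turn units [-0.07  0.02 -0.03]
```

View pics/w2c.png

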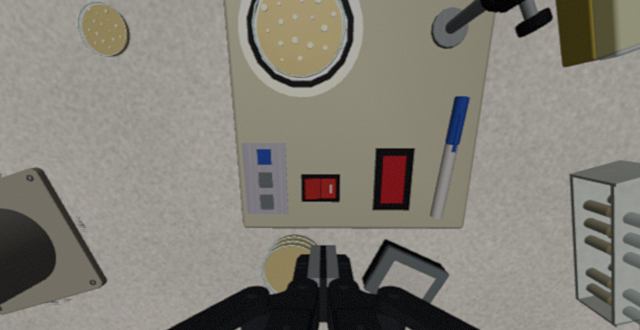

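```bash
python3 -m crank '[[[0.95,0.5,0,0,0,0],[0.95,0.5,0,0,0,0],[0.95,0.5,0,0,0,0],[0.95,0.5,0,0,0,0],[0.95,0.5,0,0,0,0],[0.95,0.5,0,0,0,0],[0.95,0.5,0,0,0,0],[0.9,0.5,0,0,0,0],[0,0,0,0,0,0]]]'
python3 -c "
from h import *
p=grab('wrist','w3.png')
g=grab('top')
for q in ('lens','clamp'):
  for r in ctrl.search_frame(q,g)[:2]: print(q,r['conf'],np.round(r['extent']))
go(684,152,186,[np.pi,0,1.284])"
```

```text
clock: 5.6
eef_pos: [686.0, 156.3, 267.3]
tool_rot: [-3.126, 0.01, 1.271]
force: [-0.6, 1.2, -0.6]
width: -0.0
lens 0.73 [250. 133.  45.  38.]
clamp 0.58 [252. 133.  52.  41.]
clk 5.8 pos [683.5 148.6 268.9] rpy [-3.127  0.016  1.266] F [-0.4  0.   0.1]
shift units [0.16 0.02 2.76] turn units [-0.14  0.15 -0.18]
```

View pics/w3.png

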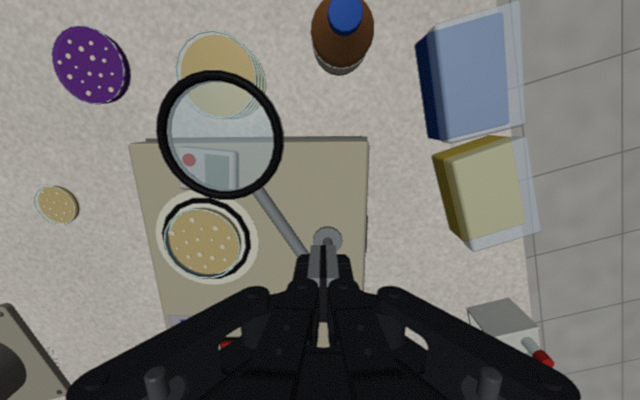

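The picture shows the lens at (220,135), with the rod running from about (262,190) to (300,252), the pillar base at (327,238) and the fingertips at (323,245).

```bash
python3 -c "
from h import *
p=grab('wrist')
a,b,l=[atz(p,*q)[:2] for q in ((265,193,197),(300,252,197),(220,134,195))]
c=atz(p,327,238,86)[:2]; print('rod',a,b,'lens',l,'pillarbase',c, np.linalg.norm(l-c))
u=(b-l)/np.linalg.norm(b-l); n=np.array([-u[1],u[0]])
s=ctrl.read_state(); print(s['eef_pos'],'perp TCP to rod',n@(np.array(s['eef_pos'][:2])-l),'perp pillar',n@(c-l),'along from lens',u@(np.array(s['eef_pos'][:2])-l))
"
```

```text
rod [644.86322075 181.7015269 ] [654.50252708 125.59907209] lens [628.61600374 233.42489204] pillarbase [665.16587702  84.3003675 ] 153.5383243867552
[683.68983589 148.21080549 269.48780108] perp TCP to rod 33.65944342044517 perp pillar 0.7277915816330562 along from lens 95.71629643282205
```

```bash
python3 -m crank '[[[0.1,0,0.5,-0.14,0.15,-0.18],[0,0,0.9,0,0,0],[0,0,0.8,0,0,0],[0,0,0.4,0,0,0],[0,0,0,0,0,0]]]'
python3 -c "
from h import *
go(684,152,186,[np.pi,0,1.284])"
```

```text
clock: 6.27
eef_pos: [684.1, 142.7, 194.1]
tool_rot: [3.133, 0.0, 1.276]
force: [-0.3, -1.3, 0.0]
width: -0.2
clk 6.27 pos [684.1 142.7 194.1] rpy [3.133 0.    1.276] F [-0.3 -1.3  0. ]
shift units [ 0.3  -0.09  0.27] turn units [ 0.08  0.   -0.08]
```

```bash
cat >> h.py <<'E'
yaw=-0.287; Rc=np.array([[np.cos(yaw),-np.sin(yaw)],[np.sin(yaw),np.cos(yaw)]]); PIL=np.array([668.,90.])
def way(q,r=57):
    off=5+6.5*abs(np.sin(q))+11*np.cos(q)
    return PIL+Rc@(np.array([-r*np.cos(q),r*np.sin(q)])+off*np.array([np.sin(q),np.cos(q)]))
E
python3 -c "
from h import *
s=ctrl.read_state(); A=Ro.from_euler('xyz',s['tool_rot']); P=np.array(s['eef_pos'])
for q in (1.15,1.03,.8,.6,.4,.2,.1,0):
    N=np.append(way(q),186); print(q,np.round(N),np.round(A.inv().apply(N-P)/30,2)); P=N
"
```

```text
1.15 [676. 149. 186.] [ 0.1  -0.33  0.27]
1.03 [669. 149. 186.] [-0.04 -0.21 -0.  ]
0.8 [657. 149. 186.] [-0.15 -0.39 -0.  ]
0.6 [646. 145. 186.] [-0.21 -0.32 -0.  ]
0.4 [635. 140. 186.] [-0.28 -0.28 -0.  ]
0.2 [626. 132. 186.] [-0.35 -0.23 -0.  ]
0.1 [621. 127. 186.] [-0.2  -0.08 -0.  ]
0 [618. 121. 186.] [-0.21 -0.06 -0.  ]
```

```bash
python3 -m crank '[[[0.2,-0.1,0.15,0.08,0,-0.08],[0.1,-0.15,0.1,0,0,0],[0,-0.1,0.05,0,0,0],[0,-0.1,0,0,0,0]]]'
python3 -m crank '[[[0,-0.13,0,0,0,0],[-0.04,-0.13,0,0,0,0],[-0.05,-0.13,0,0,0,0],[-0.05,-0.13,0,0,0,0]]]'
python3 -c "
from h import *
go(*way(.6),186,[np.pi,0,1.284])"
```

```text
clock: 6.6
eef_pos: [673.8, 152.9, 187.6]
tool_rot: [3.139, -0.0, 1.281]
force: [-0.3, 0.0, 0.1]
width: 0.1
clock: 6.93
eef_pos: [658.3, 154.8, 190.6]
tool_rot: [3.133, -0.004, 1.282]
force: [0.6, -0.2, 0.1]
width: -0.2
clk 6.93 pos [658.3 154.8 190.6] rpy [ 3.133 -0.004  1.282] F [ 0.6 -0.2  0.1]
shift units [-0.42 -0.31  0.15] turn units [ 0.09 -0.04 -0.02]
```

```bash
python3 -m crank '[[[-0.1,-0.08,0.08,0.05,0,0],[-0.1,-0.08,0.08,0.04,-0.02,0],[-0.1,-0.08,0.03,0,0,0],[-0.1,-0.08,0,0,0,0],[-0.05,-0.05,0,0,0,0]]]'
python3 -c "
from h import *
g=grab('top')
for r in ctrl.search_frame('lens',g)[:2]: print(r['conf'],np.round(r['extent']),atz(g,*r['extent'][:2],197))
go(*way(.4),186,[np.pi,0,1.284])
go(*way(.2),186,[np.pi,0,1.284])"
```

```text
clock: 7.35
eef_pos: [642.5, 145.4, 185.8]
tool_rot: [3.141, -0.004, 1.282]
force: [0.6, 1.0, 0.7]
width: -0.1
0.96 [268. 161.  41.  36.] [568.99113226 196.6621242  197.        ]
clk 7.45 pos [642.3 145.3 185.8] rpy [-3.141 -0.004  1.282] F [ 0.3 -0.  -0.6]
shift units [-0.24 -0.18 -0.01] turn units [-0.   -0.03 -0.02]
clk 7.45 pos [642.3 145.3 185.8] rpy [-3.141 -0.004  1.282] F [ 0.3 -0.  -0.6]
shift units [-0.59 -0.41 -0.01] turn units [-0.   -0.03 -0.02]
```

```bash
python3 -m crank '[[[-0.12,-0.09,0,0,0,0],[-0.12,-0.09,0,0,0,0],[-0.12,-0.08,0,0,0,0],[-0.12,-0.08,0,0,0,0],[-0.1,-0.06,0,0,0,0]]]'
python3 -c "
from h import *
g=grab('top')
for r in ctrl.search_frame('lens',g)[:2]: print(r['conf'],np.round(r['extent'],1),atz(g,*r['extent'][:2],197))
go(*way(.1),186,[np.pi,0,1.284])
go(*way(.0),186,[np.pi,0,1.284])"
```

```text
clock: 7.87
eef_pos: [625.3, 131.2, 185.3]
tool_rot: [3.141, -0.004, 1.283]
force: [1.2, 1.1, -0.4]
width: -0.2
0.6 [284.6 177.7  43.3  40. ] [532.67603044 158.57129411 197.        ]
0.32 [300.4 193.2  28.   20.2] [499.01664822 123.42839421 197.        ]
clk 7.97 pos [625.  130.7 185.2] rpy [ 3.141e+00 -3.000e-03  1.282e+00] F [ 0.4  0.4 -0.1]
shift units [-0.15 -0.08 -0.03] turn units [ 0.   -0.03 -0.02]
clk 7.97 pos [625.  130.7 185.2] rpy [ 3.141e+00 -3.000e-03  1.282e+00] F [ 0.4  0.4 -0.1]
shift units [-0.36 -0.14 -0.03] turn units [ 0.   -0.03 -0.02]
```

```bash
python3 -m crank '[[[-0.1,-0.05,0,0,0,0],[-0.1,-0.04,0,0,0,0],[-0.06,-0.02,0,0,0,0],[0,0,0,0,0,0]]]'
python3 -c "
from h import *
g=grab('top','t4.png')
for q in ('lens','plate'):
  for r in ctrl.search_frame(q,g)[:2]: print(q,r['conf'],np.round(r['extent'],1),atz(g,*r['extent'][:2],197))
a=cv2.imread('pics/t4.png')[110:240,220:390]; cv2.imwrite('pics/t4c.png',cv2.resize(a,None,fx=4.5,fy=4.5,interpolation=2))
go(*way(.0),186,[np.pi,0,1.284])"
```

```text
clock: 8.3
eef_pos: [619.1, 124.0, 185.2]
tool_rot: [3.141, -0.004, 1.282]
force: [-0.4, 0.6, -0.3]
width: 0.1
lens 0.6 [296.3 182.8  42.8  39.2] [521.75010608 132.77057707 197.        ]
plate 0.97 [177.6 166.6  28.6  24.5] [554.4048336  394.39251931 197.        ]
plate 0.92 [203.8 224.6  35.5  38.3] [427.84506532 331.98470001 197.        ]
clk 8.45 pos [619.1 124.3 185.2] rpy [-3.141 -0.004  1.283] F [-0.2  0.6 -0.4]
shift units [-0.1  -0.01 -0.03] turn units [-0.   -0.04 -0.01]
```

View pics/t4c.png

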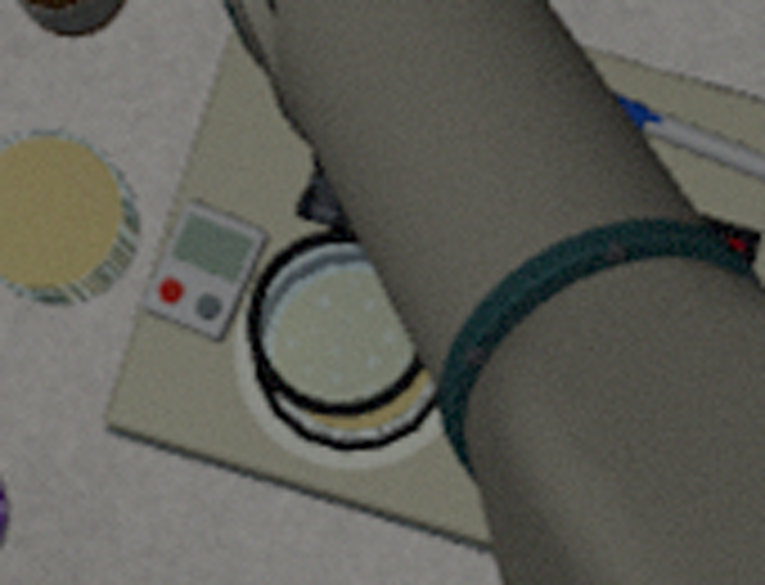

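The top view has the lens nearly over the stage ring, centred near (340,323) in the crop, but the arm hides part of it. The wrist camera should measure the rest.

```bash
python3 -c "
from h import *
p=grab('wrist','w5.png')
"
```

```text
(no output)
```

View pics/w5.png

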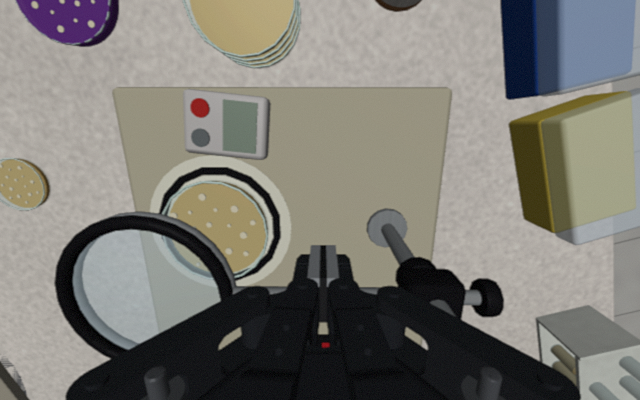

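The wrist picture shows the ring at about (221,222), with outer columns 160–282 and rows 166–282. The lens frame's left edge is at column 55 and its top edge at row 212, and the pillar base is at (387,227).

```bash
python3 -c "
from h import *
p=grab('wrist'); R,t,K=np.array(p['R']),np.array(p['t']),p['camera_matrix']
def pr(X):
    c=(R@np.array(X).T).T+t; c=c@K.T; return c[:,:2]/c[:,2:]
a=np.linspace(0,2*np.pi,181); ci=lambda c,r,z:np.c_[c[0]+r*np.cos(a),c[1]+r*np.sin(a),0*a+z]
bx=lambda q:np.round(np.r_[q.min(0),q.max(0)],1)
print('ring',bx(pr(ci(PIL+Rc@[-150,0],54,88))),'pillar base',pr(ci(PIL,0,88))[0])
for q in (-.05,0,.05,.1): 
    c=PIL+Rc@[-150*np.cos(q),150*np.sin(q)]
    print(q,bx(np.r_[pr(ci(c,46,201)),pr(ci(c,46,189))]),bx(pr(ci(c,46,201))))
"
```

```text
ring [159.7 170.9 280.  283. ] pillar base [386.13999611 230.08505521]
-0.05 [ 58.5 231.2 241.5 388.1] [ 58.5 240.2 235.4 388.1]
0 [ 54.2 217.6 240.1 377.8] [ 54.2 225.6 233.8 377.8]
0.05 [ 50.6 203.7 239.3 367.3] [ 50.6 210.6 232.8 367.3]
0.1 [ 47.6 189.3 239.2 356.5] [ 47.6 195.1 232.6 356.5]
```

The model comparison puts the swing within about 0.02 rad of zero. I'll back away and take a clear look.

```bash
python3 -m crank '[[[0.4,0,0,0,0,0],[0.6,0,0,0,0,0],[0,0,-1,0,0,0],[0,0,-1,0,0,0],[0,0,-1,0,0,0],[0,0,-0.5,0,0,0]]]'
python3 -m crank '[[[-1,0,0,0,0,0],[-1,-0.3,0,0,0,0],[-1,-0.3,0,0,0,0],[-1,-0.3,0,0,0,0],[-1,-0.3,0,0,0,0],[-1,-0.3,0,0,0,0],[-1,-0.3,0,0,0,0],[-1,-0.3,0,0,0,0],[-1,-0.3,0,0,0,0],[-1,-0.3,0,0,0,0],[-1,-0.3,0,0,0,0],[-1,-0.3,0,0,0,0]]]'
python3 -m crank '[[[-1,-0.3,0,0,0,0],[-1,-0.3,0,0,0,0],[-1,-0.3,0,0,0,0],[-1,-0.3,0,0,0,0],[0,0,0,0,0,0]]]'
python3 -c "
from h import *
g=grab('top','t6.png')
for q in ('lens','plate','lamp_switch'):
  for r in ctrl.search_frame(q,g)[:3]: print(q,r['conf'],np.round(r['extent'],1),atz(g,*r['extent'][:2],197 if q=='lens' else 89))
a=cv2.imread('pics/t6.png')[100:260,230:410]; cv2.imwrite('pics/t6c.png',cv2.resize(a,None,fx=4,fy=3.75*4/3.75,interpolation=2)[:600])
"
```

```text
clock: 9.05
eef_pos: [625.5, 158.6, 288.0]
tool_rot: [-3.129, 0.0, 1.286]
force: [0.4, 0.6, 0.2]
width: 0.0
clock: 10.05
eef_pos: [435.7, -149.7, 290.3]
tool_rot: [3.139, -0.021, 1.313]
force: [1.0, -0.5, 0.1]
width: -0.0
clock: 10.47
eef_pos: [367.2, -264.1, 288.8]
tool_rot: [3.137, -0.018, 1.31]
force: [0.1, 0.3, -0.6]
width: -0.0
lens 0.65 [296.6 181.   47.2  39. ] [525.72237066 132.18455769 197.        ]
plate 0.57 [203.2 223.6  35.6  36.1] [434.33602222 360.1231702   89.        ]
plate 0.56 [260.1 284.4  26.9  27. ] [292.39291402 219.8386609   89.        ]
plate 0.56 [178.4 167.8  28.4  25.7] [568.91665626 425.49511415  89.        ]
lamp_switch 0.54 [364.4 200.2   8.9  15.3] [495.65164221 -25.97123126  89.        ]
```

```bash
python3 -c "
import cv2
a=cv2.imread('pics/t6.png')[95:245,230:400]; cv2.imwrite('pics/t6c.png',cv2.resize(a,None,fx=4,fy=4,interpolation=2))"
```

```text
(no output)
```

View pics/t6c.png

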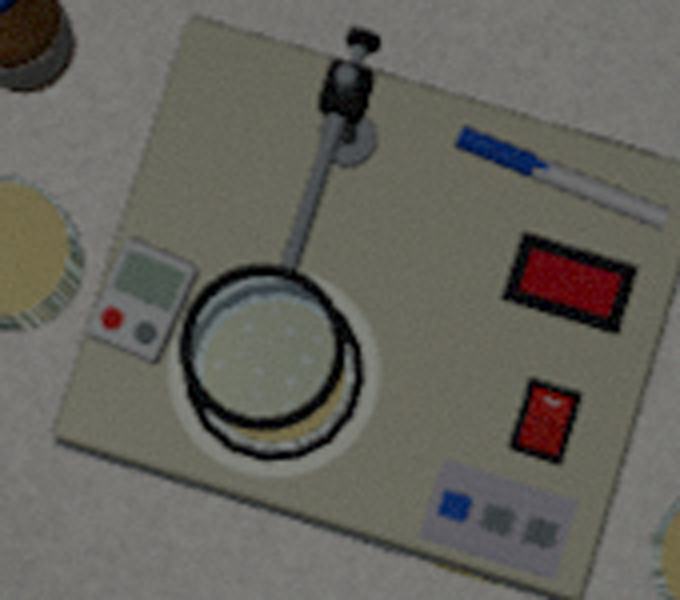

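The clear view shows the lens frame at columns 180–344 and rows 264–428, so its centre is (262,346). The pillar base is at (349,139), and the ring's right and bottom edges are at 363 and 459. The timer and marker are unmoved.

```bash
python3 -c "
from h import *
g=grab('top')
f=lambda x,y,z:atz(g,230+(x+.5)/4-.5,95+(y+.5)/4-.5,z)[:2]
l=[f(262,346,z) for z in (195,201)]; b=f(349,139,87); tp=f(348,72,231)
R,t,K=np.array(g['R']),np.array(g['t']),g['camera_matrix']
def pr(X):
    c=(R@np.array(X).T).T+t; c=c@K.T; q=c[:,:2]/c[:,2:]; return (q-[230,95]+.5)*4-.5
a=np.linspace(0,2*np.pi,181); ci=lambda c,r,z:np.c_[c[0]+r*np.cos(a),c[1]+r*np.sin(a),0*a+z]
for c in ((524.2,132.5),(523,131),(525,134)):
    q=pr(ci(c,54,88)); print(c,'ring box',q.min(0),q.max(0))
print('lens',l,'base',b,'top',tp)
for c in (l[0],(524,132)):
    q=np.r_[pr(ci(c,46,201)),pr(ci(c,46,189))]; print(c,'lens box',q.min(0),q.max(0))
for P in (b,tp,PIL):
    d=Rc.T@(l[0]-P); print('swing',np.arctan2(d[1],-d[0]),np.hypot(*d))
"
```

```text
(524.2, 132.5) ring box [186.84149746 283.56724544] [365.71309283 461.28499796]
(523, 131) ring box [189.28034238 285.55328121] [368.17546956 463.31051714]
(525, 134) ring box [184.38875938 282.2337323 ] [363.24292069 459.9241403 ]
lens [array([525.67357007, 135.51388579]), array([524.87454825, 135.18517206])] base [668.2532026   90.51391246] top [669.39427575  90.10288118]
[525.67357007 135.51388579] lens box [176.9871914  261.08516476] [346.11539813 430.67221153]
(524, 132) lens box [183.36651443 264.18388721] [352.46080592 433.79564675]
swing 0.018718314213774897 149.51237143838233
swing 0.019040319246105514 150.72425346287292
swing 0.022508084350573148 149.42665912734134
```

```bash
python3 -c "
import cv2,numpy as np
a=cv2.imread('pics/w1.png')[172:222,255:330]; b=cv2.imread('pics/w2.png')[165:215,285:360]
cv2.imwrite('pics/sw.png',cv2.resize(np.vstack([a,b]),None,fx=6,fy=6,interpolation=2))"
```

```text
(no output)
```

View pics/sw.png

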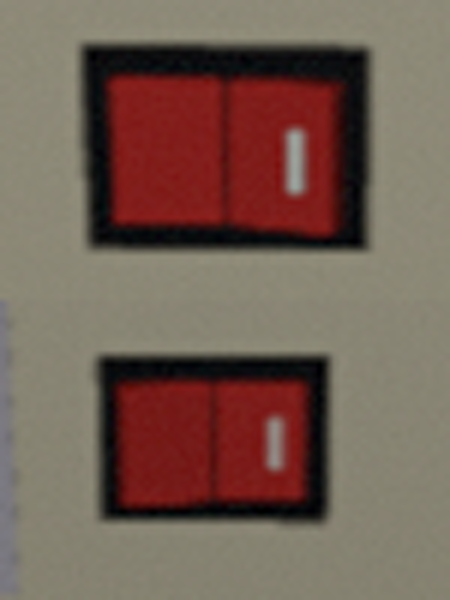

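Top is before and bottom is after: the rear face, skewed and raised before, is now level, and the front face is the tilted one. The lamp is on, so I'm handing in.

```bash
python3 -c "
from cell import ctrl
print(ctrl.finish_job())"
```

```text
the job is handed in; nothing more can be done
None
```

I switched the lamp on and swung the magnifier over the plate, both with the closed fingertips, then moved clear and handed the job in at about 10.5 s on the clock.

- **Lamp:** I pressed the rear face down to the firm stop at z about 89 mm. The wrist force peaked at a reading of 32.5 N at the stop, well above the 2 N needed. The before and after crops show the rear face raised before and level after.
- **Magnifier:** I pushed the rod about 57 mm from the pillar axis. Forces stayed near 1 N, and the tool kept off the lens and its frame. The last clear top view gives a swing of about 0.02 rad, with the lens centre about 1.5–3 mm from the stage centre. The wrist-view estimate was 0–0.02 rad. I left it there, because the camera calibration is only good to about 2 mm.
- **Other things:** In that view the plate is still in its ring and the timer and marker have not moved. I did not measure the clamp height separately. The measured pillar-to-lens distance of 149.5–150.7 mm, taking the rod at its original height, gives no sign that it moved.
- **Checks that disagreed:** Positions from the wrist and top cameras differed by about 2–4 mm, and corner points of the counter fitted its known size only to about 5–8 mm. I relied on the stage, rocker and pillar points instead.

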